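# Fit the three-hole cover on the wheel hub

## Robot

A 6-joint arm with a two-finger parallel gripper is mounted at the origin on a cart in front of the work surface, level with it; the furniture and walls round the work are solid. World frame = base frame: x ahead of the robot, y to its left, z up, the work surface at z = 0. Lengths are in m, angles in degrees, forces in N, time in s.
With the tool pointing down it reaches from about 0.4 to 0.825 m from the base axis. Payload 7 kg.
Tool frame: the origin (TCP) lies between the finger pads; the fingertips stand 25 mm ahead of it and the grasp point (between the pads) lies 6 mm ahead of it; z points along the fingers, y is the line along which they close (so a half turn about z gives the same grasp; the last joint's range is limited). The gripper opens to 88 mm and grips with 3 to 60 N. Pads are 19 mm wide; open, the fingers measure 130 mm over their backs; the gripper's body (78 mm by 193 mm) begins 47 mm behind the grasp point.
Start: joints at [87.554, 20.546, 0.682, 0, -70.136, -16.507], TCP at [0.219, 0.638, 0.252] pointing down, gripper open.
Joint ranges: [-176.03, 176.03], [-82.01, 121.73], [-58.28, 71.71], [-173.87, 95.51], [-174.79, -0.11], [-173.66, 173.66]. Speed limits (degrees/s): [136.94, 136.94, 172.46, 180, 180, 180].

## Interface

Orientations are given as [roll, pitch, yaw] about the fixed x, y, z axes, in that order (R = Rz(yaw) Ry(pitch) Rx(roll)).
In Python, from plant import r gives the robot as it stands.
- The arm moves only by the shell command python3 -m crank 'ROWS' [FORCE]. ROWS is JSON, a list of rows, each a list of 3 entries, a list of its own where there are three numbers: the turn, a rotation vector about the tool's x, y, z in degrees, then the shift along the tool's x, y, z in cm, then the closure, from -1 (fully open) to 1 (shut). In form: [[[wx, wy, wz], [dx, dy, dz], fingers], ...]. A call has 1 to 8 rows; each row shifts and turns the commanded pose from where the row before left it, along the tool's axes as they then stand; what a row does not reach is not made up. A row lasts 1/10 s, in which the tool goes at most 50 mm and 8.59 degrees, less where a joint would pass 70% of its speed; a pose out of reach is approached as far as the arm can. A call with a gripper value outside its range is refused whole. The fingers move at their own pace and stop on an object; FORCE is the grip in N (left out, the last holds). Time passes only in rows, so rows that do not move let the fingers close. It gives the time, the measured TCP pose, the force, the opening and the grip force at its end, in the units of the state.
- r.get_state(): the state, without advancing time (a new reading comes with each control period).
- r.capture(name): name is "scene" or "top" or "wrist"; returns a dict with "color" (420x560x3 uint8, red, green, blue), "range_z" (420x560 float32, m along the optical axis (not along the pixel's ray), 0 where there is no reading), "intrinsics" (3x3 intrinsics, pixels), "world_from_camera" (4x4, takes a point from camera to world coordinates); the wrist camera has in their place "hand_eye" (4x4, takes a point from camera to tool coordinates, whose origin is the TCP and whose axes are the flange's). Camera axes: x right, y down, z forward; pixel columns grow to the right and rows downward; lengths in m; the calibration is good to about 2 mm. A picture is of the moment at which its call begins: read the wrist's pose just before it.
- r.close_job(): hands the job in; it is judged then, once.
The state is a dict: "time_s": time; "joints": joint angles; "qd": joint speeds; "joint_torque": joint torques, N m; "tcp_pos": TCP position; "eef_rot": TCP orientation; "contact_force": force on the tool from outside, world axes, zero at the start; "moment": the same for the moment, N m; "gripper_width": finger opening in m; "gripper_force": force on a finger pad.
Only numpy, scipy, OpenCV 4.12 (cv2) and the standard library are available. Lean on these libraries where they do the work, as an engineer would, in place of code of your own. Each camera call takes 0.05 s, during which the arm holds its last target. There are 200 camera calls.

## Task

Of the two round steel covers on the welding table, take the one with three holes by its upright lug, turn it until its holes line up with the three studs of the wheel hub, and lower it over the studs without dropping it, until it lies flat on the hub. Then let go. Leave the four-hole cover where it lies.

Things in the scene. Friction and masses are not known exactly. Their poses are not given: they have to be found in the camera images.
- cover3_grip (a point): Cover to fit: dark steel disc 130 mm across, 8 thick, lying flat, 0.4-0.85 kg, with THREE 26 mm through holes 45 mm from its centre, along this point's +x and at +120 and -120 degrees from it. On its centre an upright lug 40 mm long (x), 12 thick (y), top 70 mm above the underside. Point: in the lug, on the disc's axis, 50 mm above the underside; grip here across the 12 mm. z up.
- cover4_grip (a point): Wrong cover: the same disc and lug but with FOUR 26 mm holes, 90 degrees apart (along +x, +y, -x, -y). Same axes and point: in its lug, 50 mm above the underside. It does not fit the hub; leave it where it lies.
- hub_seat (a point): Centre of the flat top of the fixed wheel hub (flange 130 mm across on a 150 mm square foot), 52 mm above the table; z up. Three studs 12 mm thick stand 30 mm above it, the top 12 mm tapering to 5 mm, 45 mm from the centre along this point's +x and at +120 and -120 degrees. The cover fits in any of three turns, 7 mm sideways play; fully down, its underside is at this point.

How it is judged (in metres and radians):
On the way:
1. the three-hole cover is lowered over the studs, still held: within 20 mm of the seat (contact force between the fingers and cover3 above 0.5 N and horizontal distance between cover3_grip and hub_seat below 0.015 m and z of cover3_grip in the frame of hub_seat below 0.07 m), for 0.05 s.
At the end, for the whole second after the job is handed in: The three-hole cover lies at rest flat on the hub with all studs through its holes: centred within 14 mm, underside within 4 mm of the seat, tilt under 4 degrees (horizontal distance between cover3_grip and hub_seat below 0.014 m and z of cover3_grip in the frame of hub_seat between 0.045 and 0.054 m and angle between cover3_grip's own z axis and vertical below 0.07 rad and linear speed of cover3 below 0.02 m/s); the robot touches nothing.
It fails at once if the four-hole cover is moved more than 30 mm (distance of cover4_grip from where it was at the start of the episode above 0.03 m).
It also fails if it takes over 40 s, if anything falls off the work surface, if the arm or the gripper's body presses on something with over 40 N, if the wrist force passes 120 N, or if a joint passes its speed limit or range.

## Working session

There is one attempt and no reset: what is moved stays moved. The work goes in short steps, Python scripts to look and compute and a shell command to move; the robot and the scene stay as the last step left them, time stands still between calls to the robot, and variables do not carry over. Pictures are saved under pics/ and viewed, at most 10 in all, crops included, and the job is handed in when it is done.

```bash
mkdir -p pics; cat > h.py <<'E'
import numpy as np,cv2
from plant import r
def cap(n):
    s=r.get_state(); c=r.capture(n); c['s']=s; return c
def save(c,name,crop=None):
    im=c['color'][:,:,::-1]
    cv2.imwrite('pics/'+name,im)
E
python3 - <<'E'
from h import *
ims=[]
for n in("top","scene"):
    c=cap(n); np.savez(n+'.npz',**{k:c[k] for k in('color','range_z','intrinsics','world_from_camera')}); save(c,n+'.png')
    print(n,c['intrinsics'],c['world_from_camera'])
print(r.get_state())
E
```

```text
top [[475.48043971   0.         282.90553431]
 [  0.         475.48043971 205.3052153 ]
 [  0.           0.           1.        ]] [[-0.0350857  -0.97704879  0.21010628  0.26998826]
 [-0.99936632  0.03556245 -0.00150984  0.03170779]
 [-0.00599671 -0.21002611 -0.97767739  1.28918951]
 [ 0.          0.          0.          1.        ]]
scene [[434.81187825   0.         274.15306544]
 [  0.         434.81187825 207.56086597]
 [  0.           0.           1.        ]] [[ 0.80598329 -0.30710335  0.50604197  0.07469651]
 [-0.5918129  -0.43565885  0.67820267 -0.58323806]
 [ 0.01218335 -0.84610218 -0.53288147  0.585382  ]
 [ 0.          0.          0.          1.        ]]
{'time_s': 0.1, 'joints': array([ 8.75529610e+01,  2.05869072e+01,  6.40026131e-01, -1.83173362e-02,
       -7.01364979e+01, -1.65053574e+01]), 'qd': array([ 0.004718  , -0.08187579,  0.14741842,  0.03205867, -0.00409101,
       -0.00416155]), 'joint_torque': array([-4.60694446e-04, -5.84163129e+01,  2.93756765e+01,  7.01560244e+00,
        1.02333233e-02, -4.50303014e-05]), 'tcp_pos': array([0.21913444, 0.63801855, 0.25072693]), 'eef_rot': array([ 1.79915164e+02, -7.17971113e-03, -1.89586275e+01]), 'contact_force': array([0.15178583, 0.56387622, 0.58647688]), 'moment': array([-0.05467286,  0.00342025, -0.00935284]), 'gripper_force': 0.0, 'gripper_width': 0.08774736653505195}
```

View pics/top.png

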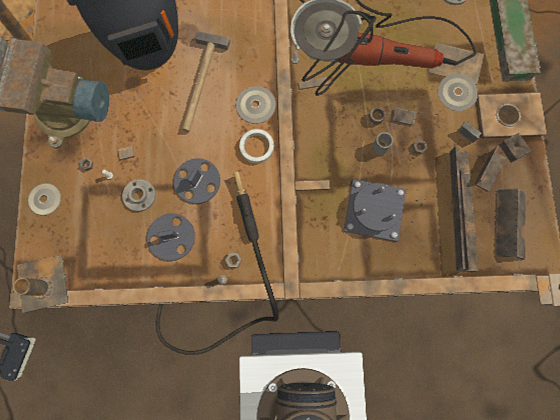

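View pics/scene.png

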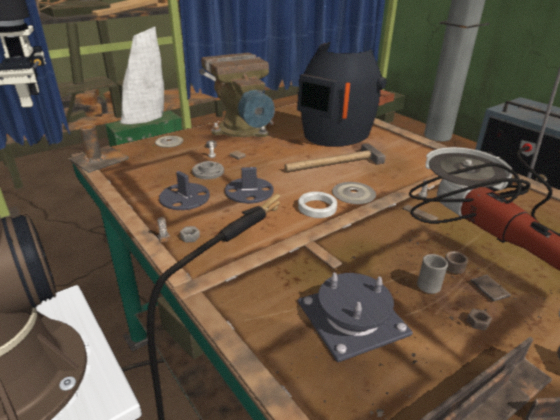

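The top view shows discs at (170,237) and (196,180), and the hub at (375,210) on the far side of a low wooden strip. I'll enlarge those areas to count the holes.

```bash
python3 - <<'E'
from h import *
d=np.load('top.npz'); im=d['color'][:,:,::-1]
a=cv2.resize(im[150:270,140:225],None,fx=4.7,fy=4.7,interpolation=cv2.INTER_CUBIC)
b=cv2.resize(im[150:270,340:412],None,fx=4.7,fy=4.7,interpolation=cv2.INTER_CUBIC)
cv2.imwrite('pics/crop.png',np.hstack([a,b])); print(a.shape,b.shape)
K=d['intrinsics'];T=d['world_from_camera']
v,u=np.mgrid[0:420,0:560]; z=d['range_z']
P=np.stack([(u-K[0,2])/K[0,0]*z,(v-K[1,2])/K[1,1]*z,z],-1)@T[:3,:3].T+T[:3,3]
np.save('P.npy',P)
for uv in [(158,247),(160,225),(196,180),(375,210),(289,200),(240,270),(248,215)]: print(uv,P[uv[1],uv[0]].round(3))
E
```

```text
(564, 400, 3) (564, 338, 3)
(158, 247) [0.442 0.372 0.006]
(160, 225) [0.502 0.367 0.012]
(196, 180) [0.621 0.266 0.028]
(375, 210) [ 0.514 -0.214  0.053]
(289, 200) [0.56  0.012 0.005]
(240, 270) [0.373 0.151 0.005]
(248, 215) [0.516 0.124 0.034]
```

View pics/crop.png

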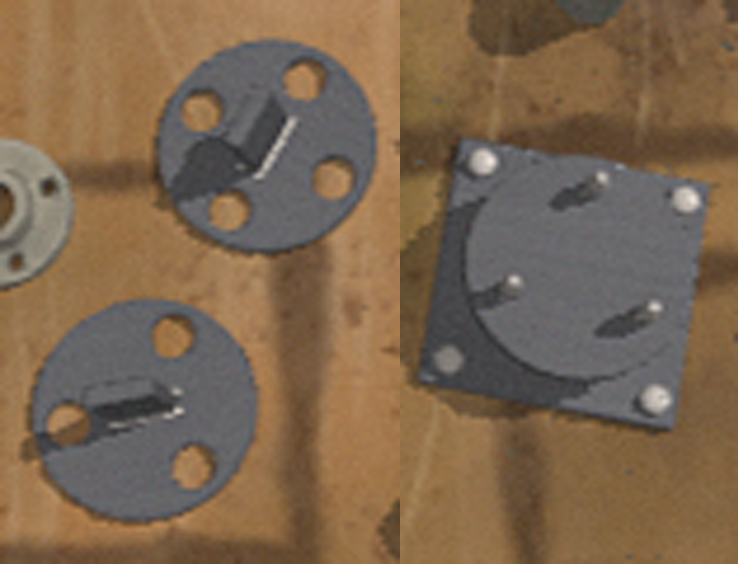

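The crop shows the three-hole cover is the near one, with holes at crop (173,337), (68,424) and (193,467). The stud tips are at (601,180), (513,283) and (653,307).

```bash
python3 - <<'E'
from h import *
from scipy.optimize import least_squares
d=np.load('top.npz');K=d['intrinsics'];T=d['world_from_camera']
def ray(p,h):
    w=T[:3,:3]@np.linalg.solve(K,[p[0],p[1],1.]); t=(h-T[2,3])/w[2]; return (T[:3,3]+t*w)[:2]
def fit(pts,h,ox):
    w=np.array([ray((x/4.7-.4+ox,y/4.7-.4+150),h) for x,y in pts])
    c0=w.mean(0)
    a0=np.degrees(np.arctan2(*(w-c0).T[::-1])); th=np.degrees(np.angle(np.exp(3j*np.radians(a0)).sum()))/3
    print('center',c0.round(4),'r',np.linalg.norm(w-c0,axis=1).round(4),'ang',a0.round(1),'mod120',round(th,1)); return c0
c=fit([(173,337),(68,424),(193,467)],.008,140)
s=fit([(601-400,180),(513-400,283),(653-400,307)],.080,340)
P=np.load('P.npy')
# flange and disc centres by range
for c0,lo,hi in((s,.045,.06),):
    m=(np.hypot(*(P[...,:2]-c0).transpose(2,0,1))<.08)&(P[...,2]>lo)&(P[...,2]<hi)
    (x,y),R=cv2.minEnclosingCircle(P[m][:,:2].astype(np.float32)); print(x,y,R,P[m][:,2].mean())
m=(np.hypot(*(P[...,:2]-c).transpose(2,0,1))<.04)&(P[...,2]>.055)
q=P[m];print(len(q),q.mean(0),np.median(q[:,2]),q[:,2].max())
for n,c0 in (('c4 lug',np.array([.621,.266])),):
    m=(np.hypot(*(P[...,:2]-c0).transpose(2,0,1))<.05)&(P[...,2]>.055);print(n,P[m].mean(0),m.sum())
# obstacles height between
for y in np.arange(-.2,.4,.1): 
    m=(abs(P[...,1]-y)<.05)&(P[...,0]>.35)&(P[...,0]<.65); print(round(y,1),P[m][:,2].max().round(3))
E
```

```text
center [0.4693 0.3388] r [0.0447 0.0448 0.0448] ang [ -20.8   99.2 -140.8] mod120 -20.8
center [ 0.5238 -0.222 ] r [0.0444 0.0451 0.0444] ang [ -13.1  107.4 -132.1] mod120 -12.6
0.5241199135780334 -0.22145023941993713 0.06563147157430649 0.052469793952508476
87 [0.46861391 0.33887225 0.06810257] 0.06902694790355124 0.07433682831990307
c4 lug [0.62364284 0.2685001  0.06787807] 86
-0.2 0.085
-0.1 0.021
0.0 0.014
0.1 0.051
0.2 0.058
0.3 0.077
0.4 0.074
```

```bash
python3 -m crank '[[[0,0,0],[4.17,2.52,0],-1],[[0,0,0],[4.17,2.52,0],-1],[[0,0,0],[4.17,2.52,0],-1],[[0,0,0],[4.17,2.52,0],-1],[[0,0,0],[4.17,2.52,0],-1],[[0,0,0],[4.17,2.52,0],-1],[[0,0,0],[4.17,2.52,0],-1],[[0,0,0],[4.17,2.52,0],-1]]' && python3 -m crank '[[[0,0,7.73],[0,0,0],-1],[[0,0,7.73],[0,0,0],-1],[[0,0,7.73],[0,0,0],-1],[[0,0,7.73],[0,0,0],-1],[[0,0,7.73],[0,0,0],-1],[[0,0,7.73],[0,0,0],-1],[[0,0,7.73],[0,0,0],-1],[[0,0,7.73],[0,0,0],-1]]'; python3 - <<'E'
from h import *
c=cap('wrist'); save(c,'w1.png'); np.savez('w1.npz',**{k:c[k] for k in('color','range_z','intrinsics','hand_eye')},p=c['s']['tcp_pos'],e=c['s']['eef_rot'])
print(c['s']['tcp_pos'],c['s']['eef_rot'],c['s']['joints'],c['s']['contact_force'])
E
```

```text
time_s: 0.9
tcp_pos: [0.4701, 0.3376, 0.2515]
eef_rot: [180.0, 0.0, -18.9]
contact_force: [1.0, 0.8, -0.1]
gripper_width: 0.0877
gripper_force: 0.0
time_s: 1.7
tcp_pos: [0.4691, 0.3392, 0.2512]
eef_rot: [180.0, -0.0, -81.1]
contact_force: [-0.4, -0.5, -0.4]
gripper_width: 0.0876
gripper_force: 0.0
[0.46908784 0.33917213 0.25117259] [ 1.79961847e+02 -2.53332936e-02 -8.11159144e+01] [ 5.52122486e+01  1.15933790e+01 -1.17744943e+01 -1.10019159e-02
 -6.66767964e+01 -4.63238117e+01] [-0.38382322 -0.45294706 -0.35840477]
```

View pics/w1.png

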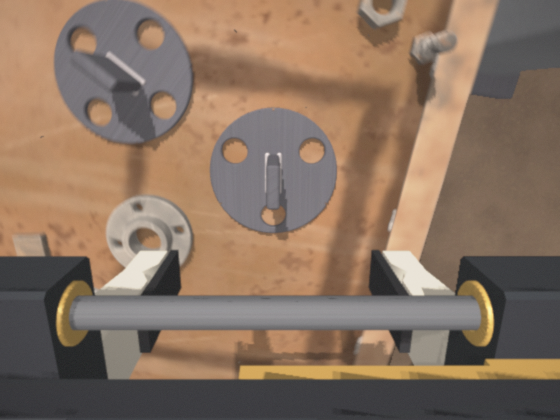

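The wrist view shows the three-hole cover centred near (273,171) with its lug square to the fingers, and holes at (235,151), (312,151) and (272,216).

```bash
python3 - <<'E'
from h import *
from scipy.spatial.transform import Rotation as Ro
d=np.load('w1.npz');K=d['intrinsics'];T=np.eye(4);T[:3,:3]=Ro.from_euler('xyz',d['e'],degrees=True).as_matrix();T[:3,3]=d['p'];T=T@d['hand_eye']
def ray(p,h):
    w=T[:3,:3]@np.linalg.solve(K,[p[0],p[1],1.]); return (T[:3,3]+(h-T[2,3])/w[2]*w)[:2]
w=np.array([ray(p,.008) for p in[(235,151),(312,151),(272,216)]]);c=w.mean(0)
print(c,np.linalg.norm(w-c,axis=1),np.degrees(np.arctan2(*(w-c).T[::-1])))
v,u=np.mgrid[0:420,0:560]; z=d['range_z']
P=np.stack([(u-K[0,2])/K[0,0]*z,(v-K[1,2])/K[1,1]*z,z],-1)@T[:3,:3].T+T[:3,3]
m=(np.hypot(*(P[...,:2]-c).transpose(2,0,1))<.03)&(P[...,2]>.06)
q=P[m];print(len(q),q.mean(0),np.median(q[:,2])); e=cv2.minAreaRect((q[:,:2]*1000).astype(np.float32));print(e)
E
```

```text
[0.46932157 0.34129044] [0.04436525 0.04529962 0.04573164] [ -22.05949651 -140.73854441   97.59393471]
9357 [0.47219907 0.31683999 0.30880593] 0.32764651408572854
((464.3187561035156, 333.6312561035156), (33.396240234375, 49.7116584777832), 22.849414825439453)
```

```bash
python3 -m crank '[[[0,0,0],[0,0,3.2],-1],[[0,0,0],[0,0,3.2],-1],[[0,0,0],[0,0,3.2],-1],[[0,0,0],[0,0,3.2],-1],[[0,0,0],[0,0,3.2],-1],[[0,0,0],[0,0,3.2],-1],[[0,0,0],[0,0,0],-1]]' && python3 -m crank '[[[0,0,0],[0,0,0],1],[[0,0,0],[0,0,0],1],[[0,0,0],[0,0,0],1],[[0,0,0],[0,0,0],1],[[0,0,0],[0,0,0],1],[[0,0,0],[0,0,0],1],[[0,0,0],[0,0,0],1],[[0,0,0],[0,0,0],1]]' 50
```

```text
time_s: 2.45
tcp_pos: [0.4672, 0.3368, 0.0553]
eef_rot: [179.6, -0.3, -80.7]
contact_force: [-0.6, -0.4, -0.8]
gripper_width: 0.0874
gripper_force: 0.0
time_s: 3.25
tcp_pos: [0.4693, 0.3393, 0.0596]
eef_rot: [180.0, 0.0, -80.8]
contact_force: [0.9, 0.4, -0.0]
gripper_width: 0.0293
gripper_force: 0.0
```

```bash
python3 -m crank '[[[0,0,0],[0,0,0],1],[[0,0,0],[0,0,0],1],[[0,0,0],[0,0,0],1],[[0,0,0],[0,0,0],1],[[0,0,0],[0,0,0],1],[[0,0,0],[0,0,0],1]]' 50 && python3 -m crank '[[[0,0,0],[0,0,-1],1],[[0,0,0],[0,0,-2],1],[[0,0,0],[0,0,-3],1],[[0,0,0],[0,0,-3],1],[[0,0,0],[0,0,-3],1],[[0,0,0],[0,0,-2],1],[[0,0,0],[0,0,-1],1],[[0,0,0],[0,0,0],1]]'
```

```text
time_s: 3.85
tcp_pos: [0.4695, 0.3395, 0.0596]
eef_rot: [-180.0, 0.0, -80.8]
contact_force: [3.3, 0.6, -0.6]
gripper_width: 0.0119
gripper_force: 50.0
time_s: 4.65
tcp_pos: [0.4689, 0.3393, 0.2103]
eef_rot: [-180.0, 0.1, -80.8]
contact_force: [0.3, 0.0, -8.5]
gripper_width: 0.012
gripper_force: 50.0
```

```bash
python3 -m crank '[[[0,0,0],[1.5,0.1,0],1],[[0,0,0],[3,0.2,0],1],[[0,0,0],[4,0.25,0],1],[[0,0,0],[4,0.25,0],1],[[0,0,0],[4,0.25,0],1],[[0,0,0],[4,0.25,0],1],[[0,0,0],[4,0.25,0],1],[[0,0,0],[4,0.25,0],1]]' && python3 -m crank '[[[0,0,0],[4,0.25,0],1],[[0,0,0],[4,0.25,0],1],[[0,0,0],[4,0.25,0],1],[[0,0,0],[4,0.25,0],1],[[0,0,0],[4,0.25,0],1],[[0,0,0],[4,0.25,0],1],[[0,0,0],[2.5,0.2,0],1],[[0,0,0],[1.26,0.05,0],1]]' && python3 -m crank '[[[0,0,-2],[0,0,0],1],[[0,0,-4.2],[0,0,0],1],[[0,0,-2],[0,0,0],1],[[0,0,0],[0,0,0],1],[[0,0,0],[0,0,0],1],[[0,0,0],[0,0,0],1]]'; python3 - <<'E'
from h import *
c=cap('wrist'); save(c,'w2.png'); c=cap('top'); s=c['s']
np.savez('t2.npz',**{k:c[k] for k in('color','range_z','intrinsics','world_from_camera')})
a=cv2.imread('pics/w2.png'); c=cap('scene');b=c['color'][150:400,220:460,::-1]
np.savez('s2.npz',**{k:c[k] for k in('color','range_z','intrinsics','world_from_camera')})
b=cv2.resize(b,(240*2,500)); a=cv2.resize(a,(315,236)); o=np.zeros((500,795,3),np.uint8);o[:236,:315]=a;o[:,315:]=b;cv2.imwrite('pics/j2.png',o)
print(s['tcp_pos'],s['eef_rot'],s['joints'])
E
```

```text
time_s: 5.45
tcp_pos: [0.4955, 0.0528, 0.2078]
eef_rot: [179.8, -0.0, -80.8]
contact_force: [0.5, 0.0, -8.3]
gripper_width: 0.0115
gripper_force: 50.0
time_s: 6.25
tcp_pos: [0.5224, -0.2238, 0.2073]
eef_rot: [179.8, 0.1, -80.9]
contact_force: [-0.7, 0.7, -8.4]
gripper_width: 0.0119
gripper_force: 50.0
time_s: 6.85
tcp_pos: [0.5239, -0.2214, 0.2091]
eef_rot: [180.0, 0.0, -72.6]
contact_force: [0.5, -0.9, -7.8]
gripper_width: 0.0119
gripper_force: 50.0
[ 0.52402649 -0.22144256  0.20919652] [ 1.79967005e+02  2.20726176e-02 -7.26200955e+01] [-3.21082050e+00  1.24728993e+01 -1.64106894e+01 -1.03416296e-02
 -6.11550615e+01  2.05957237e+01]
```

View pics/j2.png

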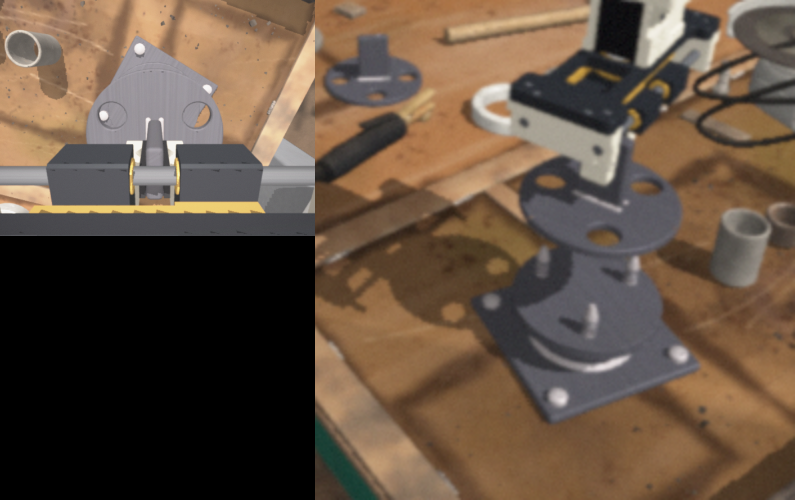

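The cover hangs level above the hub with its holes in the studs' pattern. I'll compare holes and studs from the scene camera: holes (550,182), (648,187), (604,235); stud tips (543,250), (634,258), (592,306).

```bash
python3 - <<'E'
from h import *
d=np.load('s2.npz');K=d['intrinsics'];T=d['world_from_camera']
def f(pts,h):
    o=[]
    for x,y in pts:
        w=T[:3,:3]@np.linalg.solve(K,[220+(x-315)/2-.25,150+y/2-.25,1.]); o.append((T[:3,3]+(h-T[2,3])/w[2]*w)[:2])
    o=np.array(o);c=o.mean(0);print(c,np.linalg.norm(o-c,axis=1),np.degrees(np.arctan2(*(o-c).T[::-1])))
f([(550,182),(648,187),(604,235)],.154)
f([(543,250),(634,258),(592,306)],.080)
E
```

```text
[ 0.52500044 -0.22045815] [0.04506154 0.04657381 0.04339926] [ 110.96691461  -12.52456041 -132.53772484]
[ 0.52343617 -0.22129246] [0.04484926 0.04456607 0.04251358] [ 108.56852146  -14.65368879 -132.70682388]
```

```bash
python3 -m crank '[[[0,0,0],[0,0,1],1],[[0,0,0],[0,0,2],1],[[0,0,0],[0,0,2],1],[[0,0,0],[0,0,1],1],[[0,0,0],[0,0,0.5],1],[[0,0,0],[0,0,0.5],1],[[0,0,0],[0,0,0.5],1],[[0,0,0],[0,0,0.5],1]]' && python3 -m crank '[[[0,0,0],[0,0,0.5],1],[[0,0,0],[0,0,0.5],1],[[0,0,0],[0,0,0.3],1],[[0,0,0],[0,0,0.2],1],[[0,0,0],[0,0,0],1],[[0,0,0],[0,0,0],1]]'
```

```text
time_s: 7.8
tcp_pos: [0.5247, -0.2217, 0.1299]
eef_rot: [-179.9, -0.0, -72.6]
contact_force: [0.1, 0.8, -8.6]
gripper_width: 0.0117
gripper_force: 50.0
time_s: 8.4
tcp_pos: [0.5244, -0.2217, 0.1147]
eef_rot: [-180.0, -0.0, -72.6]
contact_force: [-0.4, 0.3, -7.6]
gripper_width: 0.0116
gripper_force: 50.0
```

No contact so far, and the underside is about 3 mm above the seat. I'll ease it down until it touches.

```bash
python3 -m crank '[[[0,0,0],[0,0,0.1],1],[[0,0,0],[0,0,0.1],1],[[0,0,0],[0,0,0.1],1],[[0,0,0],[0,0,0],1],[[0,0,0],[0,0,0],1]]'
```

```text
time_s: 8.9
tcp_pos: [0.5243, -0.2217, 0.1116]
eef_rot: [-180.0, -0.0, -72.6]
contact_force: [0.7, 0.3, -6.7]
gripper_width: 0.0117
gripper_force: 50.0
```

```bash
python3 -m crank '[[[0,0,0],[0,0,0.1],1],[[0,0,0],[0,0,0],1],[[0,0,0],[0,0,0],1]]' && python3 -m crank '[[[0,0,0],[0,0,0],0],[[0,0,0],[0,0,0],0],[[0,0,0],[0,0,0],0],[[0,0,0],[0,0,0],0],[[0,0,0],[0,0,0],0],[[0,0,0],[0,0,0],0]]'
```

```text
time_s: 9.2
tcp_pos: [0.5244, -0.2218, 0.1116]
eef_rot: [-180.0, -0.0, -72.6]
contact_force: [-3.6, 2.8, 6.7]
gripper_width: 0.0117
gripper_force: 50.0
time_s: 9.8
tcp_pos: [0.5243, -0.2217, 0.1105]
eef_rot: [-180.0, -0.0, -72.6]
contact_force: [-0.1, -0.3, -0.9]
gripper_width: 0.0434
gripper_force: 0.0
```

The cover is seated and released. I'll back off straight up and check.

```bash
python3 -m crank '[[[0,0,0],[0,0,-1],0],[[0,0,0],[0,0,-2],0],[[0,0,0],[0,0,-3],0],[[0,0,0],[0,0,-3],0],[[0,0,0],[0,0,-3],0],[[0,0,0],[0,0,-2],0],[[0,0,0],[0,0,-1],0],[[0,0,0],[0,0,0],0]]'; python3 - <<'E'
from h import *
c=cap('scene');cv2.imwrite('pics/f.png',cv2.resize(c['color'][150:400,220:460,::-1],(480,500)))
print(c['s']['contact_force'])
E
```

```text
time_s: 10.6
tcp_pos: [0.5248, -0.2218, 0.2622]
eef_rot: [-179.8, -0.1, -72.6]
contact_force: [0.3, -0.4, -0.3]
gripper_width: 0.0438
gripper_force: 0.0
[ 0.31910279 -0.39118574 -0.34772684]
```

View pics/f.png

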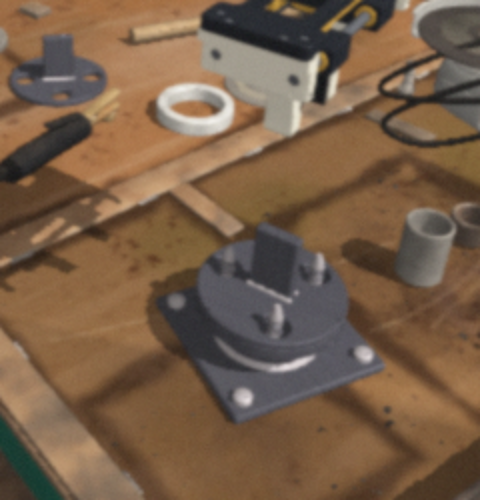

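The cover lies flat on the hub at (272,290), with all three studs standing through its holes and the gripper clear.

```bash
python3 -c "
from plant import r
print(r.close_job())"
```

```text
the job is handed in; nothing more can be done
None
```

The three-hole cover is on the hub, flat and released with all three studs through its holes; the four-hole cover was left where it lay, and the job was handed in after about 10.6 s of robot time (no verdict was returned).

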